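Brace the boot-wax jar and unscrew its tight cap

ROBOT

A 7-joint arm with a two-finger parallel gripper is mounted at the origin on the work surface. World frame = base frame: x ahead of the robot, y to its left, z up, the work surface at z = 0. Lengths are in m, angles in rad, forces in N, time in s.
With the tool pointing down it reaches from about 0.425 to 0.95 m from the base axis. Payload 4.7 kg.
Tool frame: the origin (TCP) lies between the finger pads, 19 mm behind the fingertips; this is the grasp point; z points along the fingers, y is the line along which they close (so a half turn about z gives the same grasp; the last joint's range is limited). The gripper opens to 87 mm and grips with 3 to 60 N. Pads are 19 mm wide; open, the fingers measure 117 mm over their backs; the gripper's body (75 mm by 190 mm) begins 51 mm behind the grasp point.
Start: joints at [-1.207, 0.469, -0.049, 1.532, 0.024, 1.141, -0.082], TCP at [0.258, 0.624, 0.241] pointing down, gripper open.
Joint ranges: [-2.59, 2.59], [-0.33, 1.99], [-1.39, 1.29], [0.1, 2.45], [-1.04, 4.18], [0.21, 1.99], [-2.66, 2.66]. Speed limits (rad/s): [2.57, 2.57, 3.14, 3.14, 3.14, 3.14, 3.14].

INTERFACE

Orientations are given as a rotation vector (axis times angle).
In Python, from bench import telemetry, cams, order gives the robot as it stands.
- The arm moves only by the tool step_arm, never from a script. Its argument "deltas" is a list of rows, each a list of 7 numbers: the turn, a rotation vector about the tool's x, y, z in rad, then the shift along the tool's x, y, z in mm, then the finger opening in mm, from 0 to 87. In form: [[wx, wy, wz, x, y, z, hand], ...]. A call has 1 to 12 rows; each row is the pose to reach, as a shift and turn from the pose commanded when the call began, along the tool's axes at that moment; what a row does not reach only later rows make up. A row lasts 1/8 s, in which the tool goes at most 62.5 mm and 10.7 degrees, less where a joint would pass 70% of its speed; a pose out of reach is approached as far as the arm can. A call with a gripper value outside its range is refused whole. The fingers move at their own pace and stop on an object; "grip_force" is the grip in N (left out, the last holds). Time passes only in rows, so rows that repeat a pose let the fingers close. It gives the time, the measured TCP pose, the force, the opening and the grip force at its end, in the units of the state.
- telemetry.state(): the state, without advancing time (a new reading comes with each control period).
- cams.capture(name): name is "scene" or "top" or "wrist"; returns a dict with "frame" (420x560x3 uint8, red, green, blue), "fovy" (degrees; the focal length in pixels is half the picture's height over the tangent of half this angle, whatever the lens; pixels are square), "cx", "cy" (the principal point, pixels), "extrinsics" (4x4, takes a point from camera to world coordinates). Camera axes: x right, y up, looking along -z (the intrinsics and any distortion apply to the point x, -y, -z); pixel columns grow to the right and rows downward; lengths in m; the calibration is good to about 2 mm. The wrist camera is an equidistant fisheye: a pixel r from the principal point sees the ray r / f radians off the axis. A picture is of the moment at which its call begins. There is no depth.
- order.hand_in(): hands the job in; it is judged then, once.
The state is a dict: "time_s": time; "joints": joint angles; "dq": joint speeds; "effort": joint torques, N m; "eef_pos": TCP position; "tool_rot": TCP orientation; "wrist_force": force on the tool from outside, world axes, zero at the start; "wrist_torque": the same for the moment, N m; "grip_width": finger opening in m; "grip_force": force on a finger pad.
Only numpy, scipy, OpenCV 4.12 (cv2) and the standard library are available. Lean on these libraries where they do the work, as an engineer would, in place of code of your own. Each camera call takes 0.05 s, during which the arm holds its last target. There are 200 camera calls.

TASK

The cap of the boot-wax jar is too tight to turn on the open shelf: keep the jar upright and slide it down, cap on, into the square pocket of the wooden block until it stands fully home. With the block bracing it, unscrew the cap anticlockwise until it comes free, lift it straight up, and finish with the gripper still holding the cap, level and motionless, one to three centimetres above the jar's mouth, the jar still fully home in the pocket. Leave everything else on the shelf where it is.

Things in the scene. Friction and masses are not known exactly. Their poses are not given: they have to be found in the camera images.
- jar: White square jar, about 0.4 kg. Origin: centre of its underside, z up. Body 60 x 60 mm, 62 high (flat shoulder), then a neck 37 mm across. Blank paper labels on the two faces across its x axis. Unbraced it turns along with its cap. Grip two parallel faces, fingers straddling the narrower cap (TCP 54 mm above the underside). Any of the four quarter turns fits the pocket.
- jar_mouth (a point): Centre of the jar's mouth, 74.5 mm above its underside; z up. A springy seal here presses the cap up against two thread arcs on the neck: turning the cap takes 0.3 to 0.4 N m. The seal rises 2 mm when the cap comes free. A cap pulled before that lifts the jar along.
- cap: Round aluminium screw cap on the jar, 56 mm across, 18 high, 40 g. Origin: centre of its lower rim, 64.5 mm above the jar's underside when on; z up. A thin dark bar on its top lies along its x axis. Grip its rim from above, TCP level with its top (fingertips then just above the jar's shoulder).
- cap_top (a point): Centre of the cap's top; axes as the cap's. Angle of cap x anticlockwise (from above) from jar x, modulo 180 degrees: 22 to 62 at the start; threads hold up to about 122; free to lift from 126 to 156; hard stop at about 160. So 64 to 104 degrees of turning free it (two holds, say). Clockwise it stops at about 15.
- block: Wooden bracing block screwed to the shelf, 104 x 104 x 34 mm, with an open square pocket in its top, 62.5 x 62.5 mm, 28 mm deep, sides parallel to the block's; its top 8 mm flare outwards to 72 x 72 mm at the mouth as a lead-in. Origin: centre of its underside, z up. It cannot move.
- pocket_floor (a point): Centre of the pocket's floor, 6 mm above the shelf; axes as the block's. The jar is fully home when its underside rests here.
- bowl: Bystander, leave alone (sizes in mm): clear glass bowl, 130 across, 55 high, far row. Origin: centre of its underside.
- fob: Bystander, leave alone (sizes in mm): green plastic key fob, 46 x 30 x 9, lying in the middle. Origin: centre of its underside.
- opener: Bystander, leave alone (sizes in mm): flat steel bottle opener, 110 x 32 x 5, lying along x in the middle. Origin: centre of its underside.
- case: Bystander, leave alone (sizes in mm): hard red glasses case, 62 x 160 x 40, far row. Origin: centre of its underside.
- brush: Bystander, leave alone (sizes in mm): shoe brush with wooden back, 55 x 160 x 42, far row. Origin: centre of its underside.
- tin: Bystander, leave alone (sizes in mm): round flat polish tin, 76 across, 26 high, at the robot's left. Origin: centre of its underside.
- shoehorn: Bystander, leave alone (sizes in mm): steel shoe horn, 220 x 42 x 6, lying along x at the robot's right. Origin: centre of its underside.
Things that resemble listed ones, but are neither listed nor needed, are in the scene too. What is meant by the cap is not red, and is the smaller of those in its own colour.

How it is judged:
On the way:
1. the jar stands fully home in the pocket with its cap still on (z of jar in the frame of pocket_floor below 0.003 m and horizontal distance between jar and pocket_floor below 0.004 m and angle between jar's own z axis and vertical below 0.06 rad and z of cap in the frame of jar below 0.0675 m and horizontal distance between cap and jar below 0.005 m), for 0.3 s.
At the end, for the whole second after the job is handed in: The jar is home in the pocket (underside within 3 mm of the floor and 4 mm of its centre, tilt under 0.06 rad); the fingers hold the cap (over 2 N) still, clear of the jar, its lower rim 5 to 45 mm above the mouth, within 12 mm of its axis, tilted under 0.15 rad (z of jar in the frame of pocket_floor below 0.003 m and horizontal distance between jar and pocket_floor below 0.004 m and angle between jar's own z axis and vertical below 0.06 rad and z of cap in the frame of jar_mouth between 0.005 and 0.045 m and horizontal distance between cap and jar_mouth below 0.012 m and angle between cap's own z axis and vertical below 0.15 rad and contact force between the fingers and cap above 2 N and contact force between each of cap, the fingers and jar below 0.1 N and linear speed of cap below 0.02 m/s); the arm keeps its last pose, push and grip.
It fails at once if the jar is tipped by more than 0.35 rad (angle between jar's own z axis and vertical above 0.35 rad).
It fails at once if a bystander is moved by more than 25 mm (distance of any of bowl, fob, opener, case, brush, tin, shoehorn from where it was at the start of the episode above 0.025 m).
It also fails if it takes over 64 s, if anything falls off the work surface, if the arm or the gripper's body presses on something with over 40 N, if the wrist force passes 120 N, or if a joint passes its speed limit or range.

## Working session

There is one attempt and no reset: what is moved stays moved. The work goes in short steps, Python scripts to look and compute and a tool call to move; the robot and the scene stay as the last step left them, time stands still between calls to the robot, and variables do not carry over. Pictures are saved under pics/ and viewed, at most 13 in all, crops included, and the job is handed in when it is done.

Besides the shell and the picture viewer there is one more tool, called as name([rows], argument=value, ...), one row to a line, values as JSON. step_arm: Moves the arm, as the interface text tells. Its arguments: {"type":"object","properties":{"deltas":{"type":"array"},"grip_force":{"type":"number"}},"required":["deltas"]}

```bash
ls; mkdir -p pics
cat > h.py <<'E'
import numpy as np, cv2
from bench import telemetry, cams, order
from scipy.spatial.transform import Rotation as R
def ray(c,u,v,fish=False):
    f=210/np.tan(np.radians(c["fovy"])/2); x=(u-c["cx"])/f; y=(v-c["cy"])/f
    if fish:
        r=np.hypot(x,y); s=np.sin(r)/r if r>1e-9 else 1; d=np.array([x*s,-y*s,-np.cos(r)])
    else: d=np.array([x,-y,-1.])
    E=np.array(c["extrinsics"]); return E[:3,3],E[:3,:3]@d
def onz(c,u,v,z,fish=False):
    o,d=ray(c,u,v,fish); return o+d*(z-o[2])/d[2]
def proj(c,p):
    f=210/np.tan(np.radians(c["fovy"])/2);E=np.array(c["extrinsics"]);q=E[:3,:3].T@(np.array(p)-E[:3,3]);return c["cx"]-f*q[0]/q[2],c["cy"]+f*q[1]/q[2]
E
python3 - <<'E'
from h import *
import pickle
s=telemetry.state();print(s)
C={n:cams.capture(n) for n in("top","scene")}
pickle.dump(C,open("c0.pkl","wb"))
for n,c in C.items():
    print(n,c["fovy"],c["cx"],c["cy"],c["extrinsics"],[k for k in c]); cv2.imwrite(f"pics/{n}0.png",cv2.resize(c["frame"][:,:,::-1],(784,588)))
E
```

```text
pics
{'time_s': 0.0, 'joints': array([-1.20689409,  0.46945505, -0.04857752,  1.5337112 ,  0.02409241,
        1.14098189, -0.08229707]), 'dq': array([-0.00017386, -0.00121828,  0.00141766,  0.00084995,  0.00027235,
        0.00208815,  0.00175624]), 'effort': array([ 5.20660633e-04, -5.07976663e+01, -8.02029879e-02, -2.36163157e+01,
       -6.12532371e-02,  3.79194785e-02,  1.52588195e-04]), 'eef_pos': array([0.2581552 , 0.62306745, 0.24018285]), 'tool_rot': array([-6.12967030e-01, -3.08089348e+00,  3.05536133e-03]), 'wrist_force': array([-0.00769657,  0.43732577, -0.13884384]), 'wrist_torque': array([ 0.01022389, -0.0200449 , -0.00552663]), 'grip_force': 0.0, 'grip_width': 0.08668733293962723}
top 54.1883309470223 282.5887948717399 209.68331447663795 [[ 0.00217591  0.99626534 -0.08631709  0.53629446]
 [-0.99997739  0.00161848 -0.00652743 -0.01982207]
 [-0.00636335  0.08632934  0.99624633  1.08835855]
 [ 0.          0.          0.          1.        ]] ['frame', 'fovy', 'cx', 'cy', 'extrinsics']
scene 49.295171776620094 276.87466043322104 201.60904572246778 [[ 0.69532894 -0.61008443  0.37988767  1.12374558]
 [ 0.71867578  0.58672903 -0.37316775 -0.50663268]
 [ 0.00477271  0.53249041  0.84642258  1.25392872]
 [ 0.          0.          0.          1.        ]] ['frame', 'fovy', 'cx', 'cy', 'extrinsics']
```

View pics/top0.png

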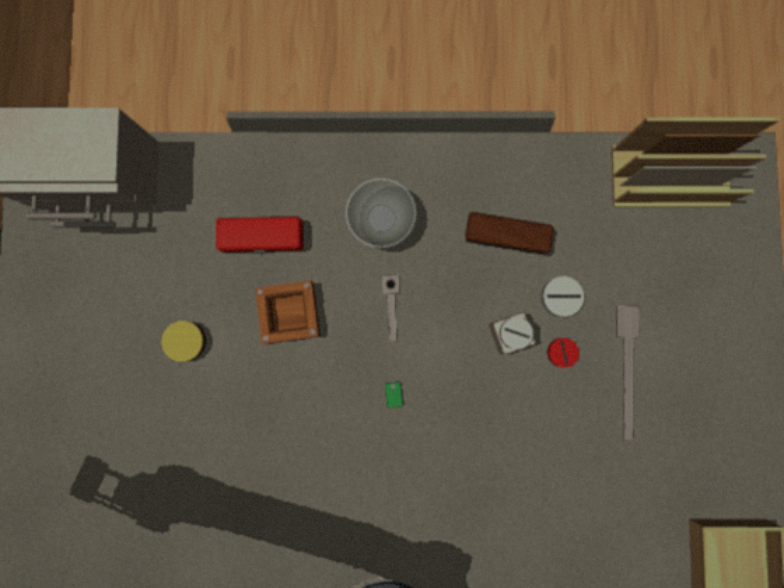

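View pics/scene0.png

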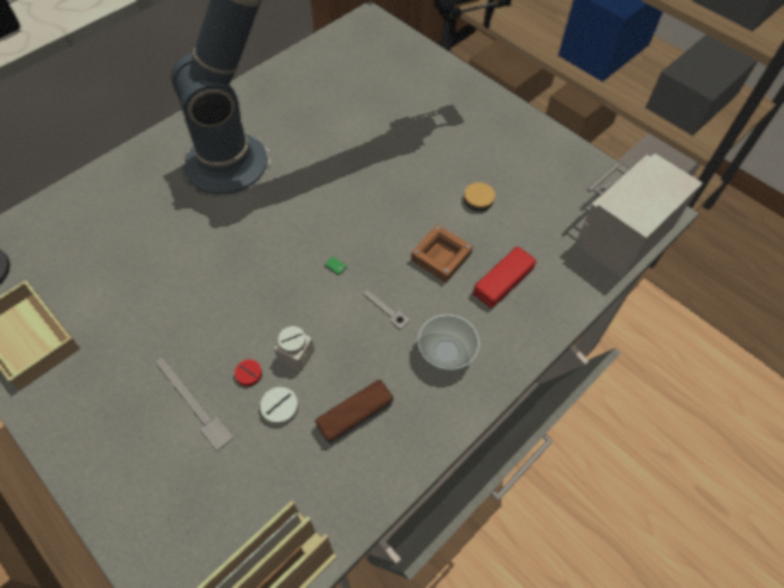

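The top view shows the jar with its cap at about (515,333), the large white lid decoy at (564,296), the red decoy at (564,352) and the block at (288,312). In the scene view the jar's cap is at (291,338) and the block at (441,252). Both are in the 1.4x enlarged pictures.

Run:
```python
from h import *
import pickle
C=pickle.load(open("c0.pkl","rb"))
print("tcp proj",{n:proj(c,telemetry.state()["eef_pos"]) for n,c in C.items()})
def comp(m,p):
    n,l,st,ce=cv2.connectedComponentsWithStats(m.astype(np.uint8)); 
    d=np.hypot(*(ce[1:]-p).T)+1e3*(st[1:,4]<150); i=1+d.argmin(); return (l==i).astype(np.uint8),st[i],ce[i]
tiles=[]
for n,pj,pb in(("top",(368,238),(206,223)),("scene",(208,242),(315,180))):
    c=C[n]; hsv=cv2.cvtColor(c["frame"],cv2.COLOR_RGB2HSV).astype(int)
    H,S,V=hsv[...,0],hsv[...,1],hsv[...,2]
    print(n,"cap V",c["frame"][pj[1]-3:pj[1]+20:3,pj[0]].tolist())
    mb,st,ce=comp((S>110)&(H<20)&(V>50),pb); cnt=max(cv2.findContours(mb,0,1)[0],key=cv2.contourArea)
    box=cv2.boxPoints(cv2.minAreaRect(cnt)); ap=cv2.approxPolyDP(cv2.convexHull(cnt),4,True)[:,0]
    print(" block",st,ce,"approx world z.034",[np.round(onz(c,*p,.034)[:2],4).tolist() for p in ap], ap.tolist())
    for (x,y) in (pj,pb): tiles.append(cv2.resize(c["frame"][y-38:y+38,x-38:x+38],(390,300) and (300,300),interpolation=cv2.INTER_CUBIC))
cv2.imwrite("pics/t1.png",np.vstack([np.hstack(tiles[:2]),np.hstack(tiles[2:])])[:,:,::-1])
```

```text
tcp proj {'top': (np.float64(-34.893507630748445), np.float64(383.44522436226396)), 'scene': (np.float64(335.2738289516614), np.float64(16.306586116633866))}
top cap V [[144, 147, 135], [90, 90, 83], [150, 150, 139], [150, 154, 144], [146, 151, 141], [85, 79, 69], [99, 93, 84], [103, 98, 88]]
 block [ 182  200   46   46 1567] [204.98978941 222.59221442] approx world z.034 [[0.6525, 0.1464], [0.5519, 0.1295], [0.5364, 0.2293], [0.6368, 0.2471]] [[221, 200], [227, 239], [188, 245], [182, 206]]
scene cap V [[179, 184, 169], [153, 157, 143], [187, 194, 178], [188, 195, 178], [87, 86, 79], [113, 106, 96], [83, 78, 71], [80, 76, 70]]
 block [295 163  41  37 903] [314.77740864 180.20487265] approx world z.034 [[0.5436, 0.2162], [0.6422, 0.2308], [0.6594, 0.1317], [0.5713, 0.1173]] [[310, 163], [335, 178], [318, 199], [295, 185]]
```

View pics/t1.png

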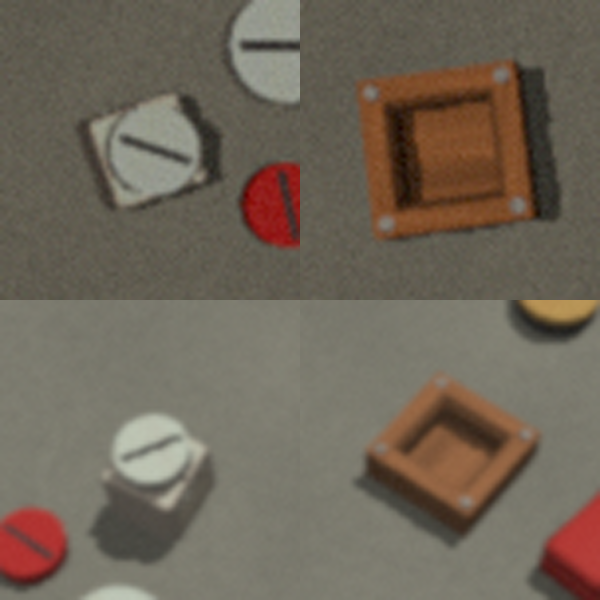

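The crops show the jar's shoulder square under the round cap, with the cap bar at about 20° in the top view, and a clean view of the block's top edge.

Run:
```python
from h import *
import pickle
C=pickle.load(open("c0.pkl","rb"))
O=[]
for n,pj,t in(("top",(368,238),128),("scene",(208,242),165)):
    c=C[n]; f=c["frame"].astype(int); m=((f.min(2)>t-8)).astype(np.uint8)
    m=cv2.morphologyEx(m,cv2.MORPH_CLOSE,np.ones((3,3)))
    k,l,st,ce=cv2.connectedComponentsWithStats(m); i=1+(np.hypot(*(ce[1:]-pj).T)+1e3*(st[1:,4]<100)).argmin()
    cnt=max(cv2.findContours((l==i).astype(np.uint8),0,1)[0],key=cv2.contourArea); e=cv2.fitEllipse(cnt)
    print(n,st[i],e,"at .0825",onz(c,*e[0],.0825)); O.append(ray(c,*e[0]))
(a,d),(b,g)=O; t=np.linalg.lstsq(np.c_[d,-g],b-a,rcond=None)[0]; print("tri",a+t[0]*d,b+t[1]*g)
c=C["top"]
# shoulder corners from tile pixels (300/76 scale, offset)
P=lambda u,v:onz(c,u*76/300+330,v*76/300+200,.062)[:2]
L=[P(90,122),P(180,94),P(207,178),P(118,207)]; print(np.round(L,4),np.mean(L,0))
print("edge yaw",[np.degrees(np.arctan2(*(L[(i+1)%4]-L[i])[::-1]))%90 for i in range(4)])
bar=onz(c,*(np.array((120,137))*76/300+(330,200)),.0825)-onz(c,*(np.array((190,160))*76/300+(330,200)),.0825); print("bar yaw",np.degrees(np.arctan2(bar[1],bar[0]))%180)
```

```text
top [354 225  26  26 413] ((367.21337890625, 237.49354553222656), (23.972089767456055, 24.503873825073242), 63.3408203125) at .0825 [ 0.55560957 -0.22004816  0.0825    ]
scene [199 233  22  17 225] ((208.50054931640625, 241.14199829101562), (15.190434455871582, 19.281476974487305), 82.5338134765625) at .0825 [ 0.55835739 -0.22448007  0.0825    ]
tri [ 0.55575615 -0.22156773  0.07486631] [ 0.55477177 -0.22269069  0.07507094]
[[ 0.5723 -0.1885]
 [ 0.5902 -0.2456]
 [ 0.5372 -0.2617]
 [ 0.5189 -0.2054]] [ 0.55465523 -0.22527375]
edge yaw [np.float64(17.32575325921958), np.float64(16.885043696048285), np.float64(18.021346279475225), np.float64(17.584492843802877)]
bar yaw 71.84143906227389
```

```bash
cat >> h.py <<'E'
def tool(yaw): # level tool, y axis at yaw (deg)
    y=np.array([np.cos(np.radians(yaw)),np.sin(np.radians(yaw)),0]); z=np.array([0,0,-1.]); return np.c_[np.cross(y,z),y,z]
def delta(pos,yaw,s=None):
    s=s or telemetry.state(); A=R.from_rotvec(s["tool_rot"]).as_matrix()
    w=R.from_matrix(A.T@tool(yaw)).as_rotvec(); t=A.T@(np.array(pos)-s["eef_pos"])*1e3
    print("d",np.round(w,3),np.round(t,1)); return w,t
def show(s=None):
    s=s or telemetry.state(); A=R.from_rotvec(s["tool_rot"]).as_matrix()
    print("t",round(s["time_s"],2),"pos",np.round(s["eef_pos"],4),"yawy",round(np.degrees(np.arctan2(A[1,1],A[0,1])),2),"z",np.round(A[:,2],4),"j7",round(s["joints"][6],2),"F",np.round(s["wrist_force"],1),"w",round(s["grip_width"],4),"g",round(s["grip_force"],1))
E
python3 -c "
from h import *
show(); delta((.594,.188,.26),9.4)"
```

```text
t 0.1 pos [0.2582 0.6231 0.2403] yawy 67.49 z [-6.0e-04 -1.6e-03 -1.0e+00] j7 -0.08 F [-1.   0.2 -0.7] w 0.0866 g 0.0
d [-2.000e-03  1.000e-03  1.014e+00] [-476.8 -273.5  -19.2]
```

step_arm([
  [0,0,0.1,-48,-27,-2,87],
  [0,0,0.2,-95,-55,-4,87],
  [0,0,0.3,-143,-82,-6,87],
  [0,0,0.4,-191,-109,-8,87],
  [0,0,0.5,-238,-137,-10,87],
  [0,0,0.6,-286,-164,-12,87],
  [0,0,0.7,-334,-191,-14,87],
  [0,0,0.8,-381,-219,-16,87],
  [0,0,0.91,-429,-246,-18,87],
  [-0.002,0.001,1.014,-477,-273,-19,87],
  [-0.002,0.001,1.014,-477,-273,-19,87],
  [-0.002,0.001,1.014,-477,-273,-19,87],
])

```text
time_s: 1.6
eef_pos: [0.594, 0.1893, 0.2596]
tool_rot: [-2.03, -2.395, -0.002]
wrist_force: [0.4, 0.7, -0.5]
grip_width: 0.0871
grip_force: 0.0
```

Run:
```python
from h import *
import pickle
s=telemetry.state();show(s)
c=cams.capture("wrist"); pickle.dump((s,c),open("w1.pkl","wb")); cv2.imwrite("pics/w1.png",c["frame"][:,:,::-1]); print(c["fovy"],c["cx"],c["cy"],np.round(c["extrinsics"],4))
delta((.555,-.223,.26),17.4)
```

```text
t 1.6 pos [0.594  0.1893 0.2596] yawy 9.43 z [-6.0e-04  2.3e-03 -1.0e+00] j7 -0.09 F [ 0.4  0.7 -0.5] w 0.0871 g 0.0
65.70646984690485 283.0880416055226 211.93444779351466 [[ 0.9867 -0.1574 -0.0415  0.5807]
 [ 0.1628  0.954   0.2517  0.2579]
 [-0.     -0.2551  0.9669  0.4028]
 [ 0.      0.      0.      1.    ]]
d [ 0.    -0.003 -0.137] [-401.2 -106.5   -1.4]
```

View pics/w1.png

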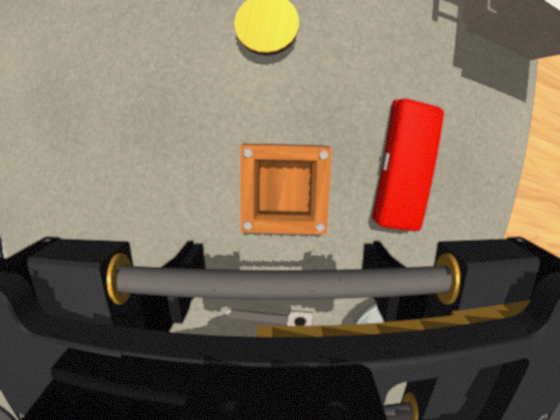

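The wrist view shows the block at corners (242,144), (331,146), (328,234), (243,235), clear of the fingers. Next I measure it and go above the jar.

step_arm([
  [0,0,-0.02,-40,-10,0,87],
  [0,0,-0.03,-80,-21,0,87],
  [0,0,-0.05,-120,-32,0,87],
  [0,0,-0.06,-160,-43,0,87],
  [0,0,-0.08,-200,-53,0,87],
  [0,0,-0.09,-240,-64,0,87],
  [0,0,-0.1,-280,-75,0,87],
  [0,0,-0.12,-320,-85,0,87],
  [0,0,-0.13,-360,-96,0,87],
  [0,-0.003,-0.137,-401,-106,-1,87],
  [0,-0.003,-0.137,-401,-106,-1,87],
  [0,-0.003,-0.137,-401,-106,-1,87],
])

```text
time_s: 3.15
eef_pos: [0.5559, -0.2218, 0.2601]
tool_rot: [1.859, 2.532, 0.002]
wrist_force: [0.7, 0.5, -1.5]
grip_width: 0.087
grip_force: 0.0
```

Run:
```python
from h import *
import pickle
_,c=pickle.load(open("w1.pkl","rb"))
hsv=cv2.cvtColor(c["frame"],cv2.COLOR_RGB2HSV).astype(int)
m=((hsv[...,0]>4)&(hsv[...,0]<20)&(hsv[...,1]>110)&(hsv[...,2]>120)).astype(np.uint8);m[240:]=0;m[:,:225]=0;m[:,345:]=0
cnt=max(cv2.findContours(m,0,1)[0],key=cv2.contourArea);ap=cv2.approxPolyDP(cv2.convexHull(cnt),5,True)[:,0];print(ap.tolist())
W=np.array([onz(c,*p,.034,True)[:2] for p in ap]);print(np.round(W,4),W.mean(0))
print([np.round(((np.degrees(np.arctan2(*(W[(i+1)%len(W)]-W[i])[::-1]))+45)%90)-45,2) for i in range(len(W))],np.hypot(*np.diff(W,axis=0).T))
# rectified: all contour pts
rc=cv2.minAreaRect((np.array([onz(c,*p[0],.034,True)[:2] for p in cnt])*1e4).astype(np.float32));print(rc)
s=telemetry.state();show(s)
c=cams.capture("wrist"); pickle.dump((s,c),open("w2.pkl","wb")); cv2.imwrite("pics/w2.png",c["frame"][:,:,::-1])
```

```text
[[241, 145], [331, 148], [326, 233], [241, 231]]
[[0.5366 0.2316]
 [0.638  0.245 ]
 [0.6516 0.1445]
 [0.5505 0.1304]] [0.59418424 0.18784253]
[np.float64(7.51), np.float64(7.74), np.float64(7.95), np.float64(7.82)] [0.10224412 0.10140427 0.10210321]
((5939.0498046875, 1878.43408203125), (1037.922607421875, 1060.2705078125), 7.8611531257629395)
t 3.15 pos [ 0.5559 -0.2218  0.2601] yawy 17.42 z [ 1.3e-03  7.0e-04 -1.0e+00] j7 0.77 F [ 0.7  0.5 -1.5] w 0.087 g 0.0
```

View pics/w2.png

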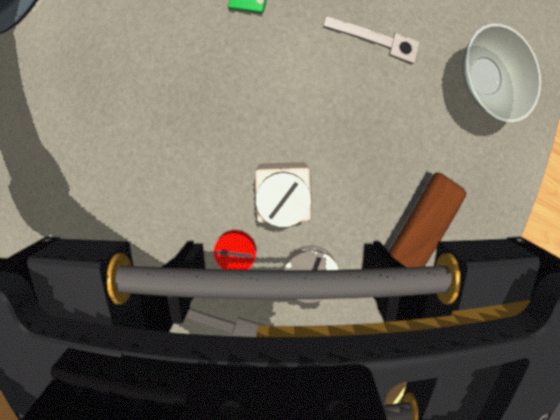

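The wrist view shows the jar under the tool with its cap centre at about (284,200), the shoulder's upper corners at (256,168) and (309,167), and the decoys at (236,251) and (312,268).

Run:
```python
from h import *
import pickle
_,c=pickle.load(open("w2.pkl","rb"))
f=c["frame"].astype(int)
print(f[195,285],f[172,262],f[150,262], f[222,302])
P=lambda u,v,z:onz(c,u,v,z,True)[:2]
m=((f[...,2]>120)).astype(np.uint8); m[240:]=0;m[:150]=0;m[:,:240]=0;m[:,325:]=0
cnt=max(cv2.findContours(m,0,1)[0],key=cv2.contourArea); q=cnt[:,0]; q=q
a=lambda pts:np.array([P(*p,.062) for p in pts])
for nm,sel in(("top",(q[:,1]<172)&(q[:,0]>262)&(q[:,0]<305)),("left",(q[:,0]<262)&(q[:,1]>172)&(q[:,1]<190)),("right",(q[:,0]>304)&(q[:,1]>172)&(q[:,1]<212))):
    if sel.sum()>3:
        w=a(q[sel]); vx,vy,x,y=cv2.fitLine(w.astype(np.float32)*1000,cv2.DIST_HUBER,0,.01,.01).ravel(); yaw=np.degrees(np.arctan2(vy,vx))%180
        n=np.array([-np.sin(np.radians(17.4)),np.cos(np.radians(17.4))]) if nm=="top" else np.array([np.cos(np.radians(17.4)),np.sin(np.radians(17.4))])
        print(nm,sel.sum(),q[sel].mean(0),"yaw",yaw,"offs along normal mm",n@[x,y], "expected for (.555,-.223)",n@[555,-223])
x,y,w,h=cv2.boundingRect(cnt);print(x,y,w,h)
# cap: whiter
for t in(200,215,225):
    m2=((f.min(2)>t)*m).astype(np.uint8); m2=cv2.morphologyEx(m2,cv2.MORPH_CLOSE,np.ones((7,7)))
    c2=max(cv2.findContours(m2,0,1)[0],key=cv2.contourArea); (e,ax,an)=cv2.fitEllipse(c2); print(t,e,ax,P(*e,.0825))
```

```text
[129 128 118] [240 238 221] [171 167 148] [165 159 140]
top 42 [283.5 150. ] yaw 17.34951 offs along normal mm -331.2571579938858 expected for (.555,-.223) -378.7632329612578
left 17 [240. 181.] yaw 105.85972 offs along normal mm 416.49355222701365 expected for (.555,-.223) 462.9172856534264
right 39 [324. 192.] yaw 108.924965 offs along normal mm 506.50326122439833 expected for (.555,-.223) 462.9172856534264
240 150 85 90
200 (282.8841857910156, 196.07089233398438) (58.51520919799805, 59.8593864440918) [ 0.55363488 -0.22080567]
215 (283.09881591796875, 196.10914611816406) (56.24589538574219, 58.21865463256836) [ 0.55385314 -0.22077887]
225 (282.7252197265625, 197.11489868164062) (54.136024475097656, 54.69809341430664) [ 0.553803  -0.2218818]
```

```bash
python3 - <<'E'
from h import *
import pickle
_,c=pickle.load(open("w2.pkl","rb"))
f=c["frame"].astype(int)
P=lambda u,v,z:onz(c,u,v,z,True)[:2]
m=(f.min(2)>198).astype(np.uint8); m[240:]=0;m[:150]=0;m[:,:240]=0;m[:,325:]=0
m=cv2.morphologyEx(m,cv2.MORPH_CLOSE,np.ones((7,7)))
q=max(cv2.findContours(m,0,1)[0],key=cv2.contourArea)[:,0]
for nm,sel in(("top",(q[:,1]<175)&(q[:,0]>260)&(q[:,0]<305)),("left",(q[:,0]<262)&(q[:,1]>172)&(q[:,1]<188)),("right",(q[:,0]>302)&(q[:,1]>172)&(q[:,1]<188))):
    w=np.array([P(*p,.062) for p in q[sel]]); vx,vy,x,y=cv2.fitLine(w.astype(np.float32)*1000,cv2.DIST_HUBER,0,.01,.01).ravel()
    b=np.radians(17.4+(90 if nm=="top" else 0)); print(nm,sel.sum(),q[sel].mean(0),"yaw",np.degrees(np.arctan2(vy,vx))%90,"offs",np.array([np.cos(b),np.sin(b)])@[x-555,y+223])
s=q[(q[:,1]>205)]; w=np.array([P(*p,.0825) for p in s]); A=np.c_[2*w,np.ones(len(w))]; r=np.linalg.lstsq(A,(w**2).sum(1),rcond=None)[0]; print("cap circle",len(s),s[:,1].max(),r[:2],np.sqrt(r[2]+r[:2]@r[:2]))
E
python3 -c "
from h import *
show(); delta((.555,-.2225,.054),17.4)"
```

```text
top 48 [282.41666667 170.52083333] yaw 19.294209 offs 26.838707106245117
left 15 [257. 180.] yaw 16.462883 offs -28.136755074609674
right 15 [307.33333333 180.        ] yaw 23.592255 offs 25.455342461921582
cap circle 75 225 [ 0.55459237 -0.22299356] 0.0291528315207536
t 3.2 pos [ 0.5561 -0.2214  0.2601] yawy 17.47 z [ 1.5e-03  6.0e-04 -1.0e+00] j7 0.77 F [-0.4  0.4 -0.5] w 0.0871 g 0.0
d [ 0.002 -0.     0.001] [ -0.7  -1.7 206.1]
```

step_arm([
  [0.002,0,0,-1,-2,40,87],
  [0.002,0,0,-1,-2,80,87],
  [0.002,0,0,-1,-2,120,87],
  [0.002,0,0,-1,-2,150,87],
  [0.002,0,0,-1,-2,180,87],
  [0.002,0,0,-1,-2,206,87],
  [0.002,0,0,-1,-2,206,87],
  [0.002,0,0,-1,-2,206,50],
  [0.002,0,0,-1,-2,206,50],
  [0.002,0,0,-1,-2,206,50],
  [0.002,0,0,-1,-2,206,50],
  [0.002,0,0,-1,-2,206,50],
], grip_force=30)

```text
time_s: 4.7
eef_pos: [0.5555, -0.2259, 0.0554]
tool_rot: [1.861, 2.527, 0.0]
wrist_force: [3.1, 0.7, 4.9]
grip_width: 0.0598
grip_force: 29.8
```

```bash
python3 -c "
from h import *
show()"
```

```text
t 4.7 pos [ 0.5555 -0.2259  0.0554] yawy 17.26 z [ 0.0025 -0.0018 -1.    ] j7 0.89 F [3.1 0.7 4.9] w 0.0598 g 29.8
```

```bash
python3 -c "
from h import *
delta((.5555,-.2259,.155),17.4);delta((.594,.187,.155),8.2)"
```

```text
d [ 0.002  0.003 -0.002] [ -0.3   0.2 -99.6]
d [0.002 0.002 0.158] [ 382.6  159.4 -100.3]
```

step_arm([
  [0,0,0,0,0,-20,50],
  [0,0,0,0,0,-50,50],
  [0,0,0,0,0,-80,50],
  [0,0,0,0,0,-100,50],
  [0,0,0.02,48,20,-100,50],
  [0,0,0.04,96,40,-100,50],
  [0,0,0.06,144,60,-100,50],
  [0,0,0.08,192,80,-100,50],
  [0,0,0.1,240,100,-100,50],
  [0,0,0.12,288,120,-100,50],
  [0,0,0.14,336,140,-100,50],
  [0.002,0.002,0.158,370,154,-100,50],
])

```text
time_s: 6.2
eef_pos: [0.5899, 0.1758, 0.1534]
tool_rot: [-2.052, -2.373, 0.006]
wrist_force: [-0.0, -0.1, -4.8]
grip_width: 0.0595
grip_force: 29.8
```

```bash
python3 -c "
from h import *
show();delta((.594,.187,.155),8.2)"
```

```text
t 6.2 pos [0.5899 0.1758 0.1534] yawy 8.3 z [-5.6e-03 -4.0e-04 -1.0e+00] j7 -0.01 F [-0.  -0.1 -4.8] w 0.0595 g 29.8
d [-0.006 -0.     0.002] [10.5  5.6 -1.6]
```

step_arm([
  [0,0,0,6,4,0,50],
  [-0.005,0,0.0,10,5,-1,50],
  [-0.005,0,0.0,10,5,-1,50],
  [-0.005,0,0.0,10,5,-1,50],
  [-0.005,0,0.0,10,5,-1,50],
])

```text
time_s: 6.82
eef_pos: [0.5951, 0.1829, 0.1549]
tool_rot: [2.058, 2.372, 0.003]
wrist_force: [0.9, 0.1, -4.6]
grip_width: 0.0596
grip_force: 29.8
```

Run:
```python
from h import *
import pickle
s=telemetry.state();show(s)
C={n:cams.capture(n) for n in("top","scene","wrist")}; pickle.dump((s,C),open("c3.pkl","wb"))
T=[]
for n in("top","scene"):
    u,v=map(int,proj(C[n],s["eef_pos"]));print(n,u,v)
    u=min(max(u,60),500);v=min(max(v,60),360)
    T.append(cv2.resize(C[n]["frame"][v-60:v+60,u-60:u+60],(360,360),interpolation=cv2.INTER_CUBIC))
cv2.imwrite("pics/c3.png",np.hstack(T)[:,:,::-1])
```

```text
t 6.83 pos [0.5951 0.1829 0.1549] yawy 8.1 z [ 2.1e-03  5.0e-04 -1.0e+00] j7 -0.02 F [ 0.9  0.1 -4.6] w 0.0596 g 29.8
top 196 219
scene 317 154
```

View pics/c3.png

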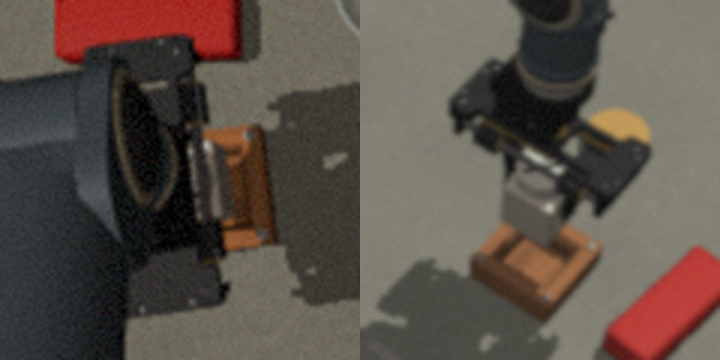

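The scene crop shows the held jar above the pocket with its lower corners at crop (502,227) and (547,243). The top view is blocked by the arm.

Run:
```python
from h import *
import pickle
s,C=pickle.load(open("c3.pkl","rb"));c=C["scene"]
z=s["eef_pos"][2]-.0554
a=np.radians(8.1);Rz=np.array([[np.cos(a),-np.sin(a)],[np.sin(a),np.cos(a)]])
cr={}
for (u,v),k in(((502,227),(-.03,-.03)),((547,243),(.03,-.03))):
    p=onz(c,257+(u-360)/3,94+v/3,z)[:2]; print(k,p,"centre",p-Rz@k, proj(c,[*(s["eef_pos"][:2]+Rz@k),z]),(257+(u-360)/3,94+v/3))
# block corners in this same view: screws/top corners predicted vs seen (crop)
b=np.radians(8.2);Rb=np.array([[np.cos(b),-np.sin(b)],[np.sin(b),np.cos(b)]])
for k in((-1,-1),(1,-1),(1,1)):
    u,v=proj(c,[*(np.array([.594,.188])+Rb@(np.array(k)*.052)),.034]);print(k,"crop",360+(u-257)*3,(v-94)*3)
f=c["frame"][94:214,257:377]; g=cv2.resize(f,(720,720),interpolation=cv2.INTER_CUBIC)[300:720]
cv2.imwrite("pics/c4.png",g[:,:,::-1])
# fresh wrist bottoms
cv2.imwrite("pics/w3.png",C["wrist"]["frame"][:,:,::-1])
```

```text
(-0.03, -0.03) [0.58038028 0.14588323] centre [0.60585395 0.17981098] (np.float64(302.54170659911887), np.float64(167.11176267960354)) (304.3333333333333, 169.66666666666669)
(0.03, -0.03) [0.62676388 0.16472005] centre [0.59283613 0.19019372] (np.float64(318.2415958861163), np.float64(176.77003971246245)) (319.3333333333333, 175.0)
(-1, -1) crop 467.70147532895385 255.01909512703503
(1, -1) crop 546.4548007055105 304.53011490084606
(1, 1) crop 601.0681709359562 241.42770553089323
```

View pics/w3.png

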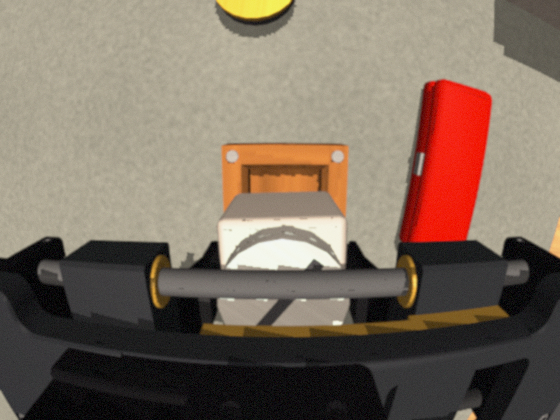

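The wrist view shows the block's far edge at row 145 (columns 222–347), the jar's underside edge at about row 195 and its shoulder edge at about row 217.

Run:
```python
from h import *
import pickle
s,C=pickle.load(open("c3.pkl","rb"));c=C["wrist"];f=c["frame"].astype(int)
for u in(260,285,315): print("col",u,[(v,f[v,u].tolist()) for v in list(range(190,200,2))+list(range(208,226,2))])
for v in(204,216,219): print("row",v,[(u,f[v,u,2]) for u in list(range(216,246,2))],[(u,f[v,u,2]) for u in range(322,354,2)])
w=s["eef_pos"];A=R.from_rotvec(s["tool_rot"]).as_matrix()
def T(u,v,z): p=onz(c,u,v,z,True);return p.round(4)[:2],((p-w)@A*1e3).round(1)[:2]
hsv=cv2.cvtColor(c["frame"],cv2.COLOR_RGB2HSV).astype(int)
m=((hsv[...,0]>4)&(hsv[...,0]<20)&(hsv[...,1]>110)&(hsv[...,2]>100));m[240:]=0
print("block rows: left/right edges",[(v,np.where(m[v,200:360])[0][[0,-1]]+200) for v in(150,155,165,180)],"top row",[(u,np.where(m[100:200,u])[0][0]+100) for u in(230,260,285,310,338)])
r=[T(230,145,.034),T(338,145,.034)];print(r)
```

```text
col 260 [(190, [195, 117, 57]), (192, [179, 123, 83]), (194, [145, 126, 111]), (196, [142, 130, 116]), (198, [144, 130, 114]), (208, [144, 128, 114]), (210, [147, 132, 119]), (212, [146, 131, 117]), (214, [146, 128, 114]), (216, [154, 138, 123]), (218, [199, 177, 159]), (220, [237, 224, 199]), (222, [244, 234, 217]), (224, [244, 241, 223])]
col 285 [(190, [224, 139, 69]), (192, [180, 129, 94]), (194, [145, 129, 114]), (196, [140, 125, 111]), (198, [144, 129, 115]), (208, [150, 133, 118]), (210, [148, 133, 119]), (212, [145, 130, 115]), (214, [145, 128, 118]), (216, [165, 150, 132]), (218, [218, 196, 174]), (220, [241, 227, 204]), (222, [245, 237, 219]), (224, [229, 223, 197])]
col 315 [(190, [198, 123, 67]), (192, [153, 126, 107]), (194, [142, 128, 113]), (196, [144, 128, 115]), (198, [144, 130, 113]), (208, [149, 133, 120]), (210, [146, 131, 116]), (212, [147, 132, 116]), (214, [151, 138, 118]), (216, [185, 167, 147]), (218, [230, 211, 188]), (220, [244, 232, 214]), (222, [246, 238, 221]), (224, [245, 241, 225])]
row 204 [(216, np.int64(153)), (218, np.int64(152)), (220, np.int64(14
[... 1649 characters left out ...]
2, np.int64(205)), (324, np.int64(203)), (326, np.int64(206)), (328, np.int64(206)), (330, np.int64(205)), (332, np.int64(198)), (334, np.int64(209)), (336, np.int64(207)), (338, np.int64(208)), (340, np.int64(202)), (342, np.int64(191)), (344, np.int64(168)), (346, np.int64(142)), (348, np.int64(148)), (350, np.int64(146)), (352, np.int64(151))]
block rows: left/right edges [(150, array([222, 348])), (155, array([222, 347])), (165, array([222, 347])), (180, array([223, 346]))] top row [(230, np.int64(144)), (260, np.int64(143)), (285, np.int64(143)), (310, np.int64(144)), (338, np.int64(144))]
[(array([0.5427, 0.2328]), array([ 56.8, -45.1])), (array([0.6298, 0.2452]), array([56.8, 42.8]))]
```

Run:
```python
from h import *
import pickle
s,C=pickle.load(open("c3.pkl","rb"));c=C["wrist"]
w=s["eef_pos"];A=R.from_rotvec(s["tool_rot"]).as_matrix()
def T(u,v,z): p=onz(c,u,v,z,True);return ((p-w)@A*1e3).round(1)[:2]
zu=w[2]-.0549
print("underside edge",[T(u,v,zu) for u,v in((260,192.6),(285,192.2),(315,191.7))])
print("shoulder edge",[T(u,v,zu+.062) for u,v in((260,218),(285,217.4),(315,216.6))],"sides",T(222,221,zu+.062),T(344,221,zu+.062))
print("block top edge",[T(u,v,.034) for u,v in((230,143.8),(285,143.3),(338,143.8))],"sides",[T(u,v,.034) for u,v in((222,155),(347.5,155),(222.5,175),(346.5,175))])
```

```text
underside edge [array([ 30.4, -16.2]), array([30.6, -0.7]), array([31., 18.])]
shoulder edge [array([ 31.7, -12. ]), array([32. , -1.1]), array([32.3, 12. ])] sides [ 30.3 -28.8] [30.3 25. ]
block top edge [array([ 57.8, -45. ]), array([57.7, -0.3]), array([57.8, 42.8])] sides [array([ 48.7, -51.9]), array([48.7, 51. ]), array([ 32.1, -52. ]), array([32. , 50.7])]
```

step_arm([
  [0,0,0.01,4,-0.5,10,50],
  [0,0,0.01,4.5,-0.5,25,50],
  [0,0,0.01,4.5,-0.5,40,50],
  [0,0,0.01,4.5,-0.5,55,50],
  [0,0,0.01,4.5,-0.5,55,50],
  [0,0,0.01,4.5,-0.5,55,50],
  [0,0,0.01,4.5,-0.5,55,50],
])

```text
time_s: 7.85
eef_pos: [0.5946, 0.1885, 0.1005]
tool_rot: [2.068, 2.363, 0.005]
wrist_force: [0.9, 0.2, -5.2]
grip_width: 0.0597
grip_force: 29.8
```

Run:
```python
from h import *
s=telemetry.state();show(s)
c=cams.capture("wrist");cv2.imwrite("pics/w4.png",c["frame"][:,:,::-1])
import pickle;pickle.dump((s,c),open("w4.pkl","wb"))
```

```text
t 7.85 pos [0.5946 0.1885 0.1005] yawy 7.61 z [ 0.0036  0.0013 -1.    ] j7 -0.01 F [ 0.9  0.2 -5.2] w 0.0597 g 29.8
```

View pics/w4.png

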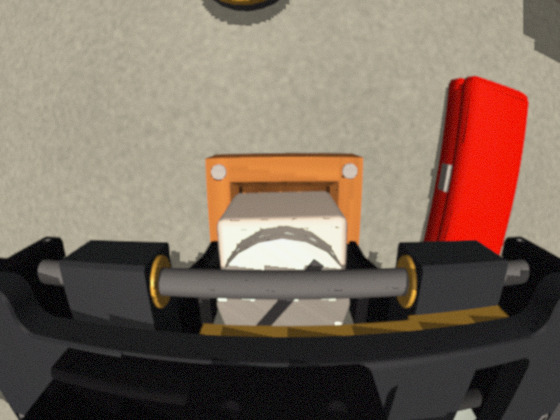

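The jar sits over the pocket (block columns 208–362, jar 220–345), centred to about 1 mm, so I lower it.

step_arm([
  [0,0,0,-0.5,0,5,50],
  [0,0,0,-1,0,10,50],
  [0,0,0,-1,0,15,50],
  [0,0,0,-1,0,20,50],
  [0,0,0,-1,0,24,50],
  [0,0,0,-1,0,28,50],
  [0,0,0,-1,0,31,50],
  [0,0,0,-1,0,34,50],
  [0,0,0,-1,0,34,50],
])

```text
time_s: 9.02
eef_pos: [0.595, 0.1875, 0.0657]
tool_rot: [2.068, 2.362, 0.005]
wrist_force: [4.7, 1.5, -6.5]
grip_width: 0.0597
grip_force: 29.8
```

```bash
python3 -c "
from h import *
show(); print(telemetry.state()['wrist_torque'])"
```

```text
t 9.03 pos [0.595  0.1875 0.0657] yawy 7.6 z [ 0.0039  0.001  -1.    ] j7 0.01 F [ 4.7  1.5 -6.5] w 0.0597 g 29.8
[ 0.02860908 -1.08435435 -0.06000136]
```

step_arm([
  [0,0,0,0,0.5,2,50],
  [0,0,0,0,0.5,3.5,50],
  [0,0,0,0,0.5,5,50],
  [0,0,0,0,0.5,6,50],
  [0,0,0,0,0.5,6,50],
  [0,0,0,0,0.5,6,50],
])

```text
time_s: 9.78
eef_pos: [0.5952, 0.1877, 0.0614]
tool_rot: [2.068, 2.363, 0.005]
wrist_force: [1.4, -0.0, 6.6]
grip_width: 0.0599
grip_force: 29.8
```

```bash
python3 -c "
from h import *
show(); print(telemetry.state()['wrist_torque'])"
```

```text
t 9.78 pos [0.5952 0.1877 0.0614] yawy 7.62 z [ 0.0028  0.0017 -1.    ] j7 0.01 F [ 1.4 -0.   6.6] w 0.0599 g 29.8
[-0.26934304 -0.05652614 -0.15133633]
```

step_arm([
  [0,0,0,0,0,5,87],
  [0,0,0,0,0,5,87],
  [0,0,0,0,0,5,87],
  [0,0,0,0,0,0,87],
  [0,0,0,0,0,-20,87],
  [0,0,0,0,0,-45,87],
  [0,0,0.18,0,0,-45,87],
  [0,0,0.36,0,0,-45,87],
  [0,0,0.54,0,0,-45,87],
  [0,0,0.72,0,0,-45,87],
  [0,0,0.785,0,0,-45,87],
  [0,0,0.785,0,0,-45,87],
])

```text
time_s: 11.28
eef_pos: [0.5951, 0.1878, 0.106]
tool_rot: [2.815, 1.394, 0.006]
wrist_force: [0.6, -0.2, 0.5]
grip_width: 0.0873
grip_force: 0.0
```

Run:
```python
from h import *
s=telemetry.state();show(s)
import pickle
C={n:cams.capture(n) for n in("scene","wrist")};pickle.dump((s,C),open("c5.pkl","wb"))
f=C["wrist"]["frame"]; u,v=map(int,proj(C["scene"],[.594,.188,.08]))
g=cv2.resize(C["scene"]["frame"][v-35:v+35,u-40:u+40],(480,420),interpolation=cv2.INTER_CUBIC)
cv2.imwrite("pics/c5.png",np.hstack([g,f[:,100:420]])[:,:,::-1])
delta((.594,.188,.0885),-37.4)
```

```text
t 11.28 pos [0.5951 0.1878 0.106 ] yawy -37.29 z [ 0.0036  0.0014 -1.    ] j7 -0.66 F [ 0.6 -0.2  0.5] w 0.0873 g 0.0
d [ 0.002 -0.003  0.002] [-0.4 -0.9 17.2]
```

View pics/c5.png

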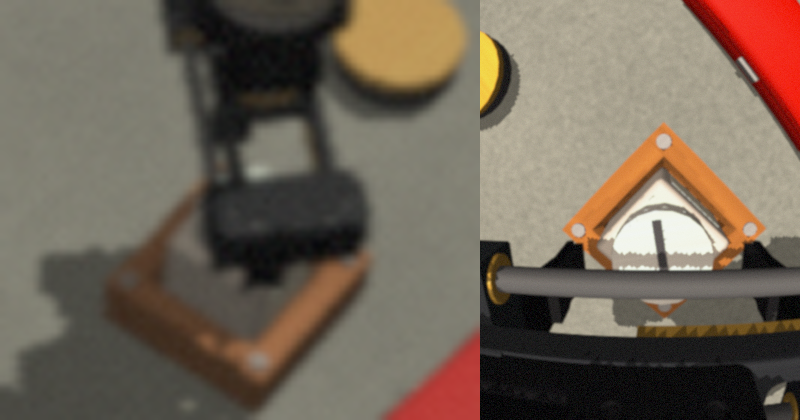

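The jar stands in the pocket, and the cap bar is at (656,222)–(663,268) in the wrist half, about 53° from jar x as expected. I descend and grip the cap.

step_arm([
  [0,0,0,0,-0.5,8,87],
  [0,0,0,0,-0.5,14,87],
  [0,0,0,0,-0.5,17.5,87],
  [0,0,0,0,-0.5,17.5,87],
  [0,0,0,0,-0.5,17.5,45],
  [0,0,0,0,-0.5,17.5,45],
  [0,0,0,0,-0.5,17.5,45],
  [0,0,0,0,-0.5,17.5,45],
  [0,0,0,0,-0.5,17.5,45],
  [0,0,0,0,-0.5,17.5,45],
], grip_force=50)

```text
time_s: 12.62
eef_pos: [0.5944, 0.1877, 0.0874]
tool_rot: [2.816, 1.393, 0.004]
wrist_force: [-0.1, -0.5, 0.1]
grip_width: 0.0548
grip_force: 50.0
```

```bash
python3 -c "
from h import *
show(); print(telemetry.state()['wrist_torque'])"
```

```text
t 12.62 pos [0.5944 0.1877 0.0874] yawy -37.36 z [ 2.5e-03  8.0e-04 -1.0e+00] j7 -0.65 F [-0.1 -0.5  0.1] w 0.0548 g 50.0
[-0.08995241  0.09016403  0.02192149]
```

step_arm([
  [0,0,-0.1,0,0,0,45],
  [0,0,-0.2,0,0,0,45],
  [0,0,-0.3,0,0,0,45],
  [0,0,-0.4,0,0,0,45],
  [0,0,-0.5,0,0,0,45],
  [0,0,-0.6,0,0,0,45],
  [0,0,-0.7,0,0,0,45],
  [0,0,-0.8,0,0,0,45],
])

```text
time_s: 13.62
eef_pos: [0.5948, 0.1872, 0.0874]
tool_rot: [2.048, 2.38, 0.004]
wrist_force: [0.6, -0.8, -1.1]
grip_width: 0.0545
grip_force: 50.0
```

Run:
```python
from h import *
s=telemetry.state();show(s);print(s['wrist_torque'])
c=cams.capture("wrist");cv2.imwrite("pics/w6.png",c["frame"][:,:,::-1])
```

```text
t 13.62 pos [0.5948 0.1872 0.0874] yawy 8.57 z [ 3.1e-03  6.0e-04 -1.0e+00] j7 0.01 F [ 0.6 -0.8 -1.1] w 0.0545 g 50.0
[-0.14143752 -0.08395455 -0.23313876]
```

View pics/w6.png

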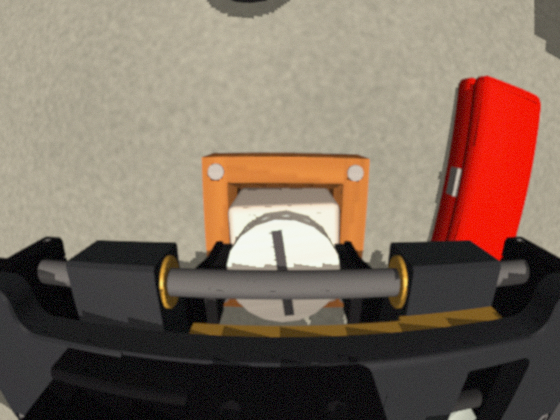

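The bar at (277,232)–(290,315) kept its angle to the fingers while the jar stayed square in the pocket, so the cap is turning (now about 99°). I carry on to about 141°.

step_arm([
  [0,0,-0.1,0,0,0,45],
  [0,0,-0.2,0,0,0,45],
  [0,0,-0.3,0,0,0,45],
  [0,0,-0.4,0,0,0,45],
  [0,0,-0.5,0,0,0,45],
  [0,0,-0.6,0,0,0,45],
  [0,0,-0.7,0,0,0,45],
  [0,0,-0.74,0,0,0,45],
  [0,0,-0.74,0,0,0,45],
  [0,0,-0.74,0,0,0,45],
])

```text
time_s: 14.92
eef_pos: [0.5957, 0.1878, 0.0891]
tool_rot: [1.053, 2.955, 0.005]
wrist_force: [0.5, 0.1, 7.3]
grip_width: 0.0547
grip_force: 50.0
```

Run:
```python
from h import *
s=telemetry.state();show(s);print(s['wrist_torque'])
```

```text
t 14.93 pos [0.5957 0.1878 0.0891] yawy 50.79 z [ 0.0053  0.0015 -1.    ] j7 0.62 F [0.5 0.1 7.3] w 0.0547 g 50.0
[-0.23635178  0.17746239 -0.01467845]
```

The TCP rose 1.7 mm with a 7 N upward push and the twist moment fell to zero, so the cap is free. I lift it straight up.

step_arm([
  [0,0,0,0,0,-2,45],
  [0,0,0,0,0,-5,45],
  [0,0,0,0,0,-9,45],
  [0,0,0,0,0,-14,45],
  [0,0,0,0,0,-20,45],
  [0,0,0,0,0,-26,45],
  [0,0,0,0,0,-31,45],
  [0,0,0,0,0,-31,45],
  [0,0,0,0,0,-31,45],
  [0,0,0,0,0,-31,45],
])

```text
time_s: 16.18
eef_pos: [0.5941, 0.1877, 0.118]
tool_rot: [1.051, 2.959, 0.002]
wrist_force: [-0.0, 0.5, -1.1]
grip_width: 0.0547
grip_force: 50.0
```

Run:
```python
from h import *
s=telemetry.state();show(s);print(s['wrist_torque'])
C={n:cams.capture(n) for n in("scene","wrist")}
f=C["wrist"]["frame"]; u,v=map(int,proj(C["scene"],[.594,.188,.08]))
g=cv2.resize(C["scene"]["frame"][v-35:v+35,u-40:u+40],(480,420),interpolation=cv2.INTER_CUBIC)
cv2.imwrite("pics/c7.png",np.hstack([g,f[:,120:440]])[:,:,::-1])
```

```text
t 16.18 pos [0.5941 0.1877 0.118 ] yawy 50.88 z [ 1.7e-03  5.0e-04 -1.0e+00] j7 0.61 F [-0.   0.5 -1.1] w 0.0547 g 50.0
[-0.00435505  0.02650566 -0.00497103]
```

View pics/c7.png

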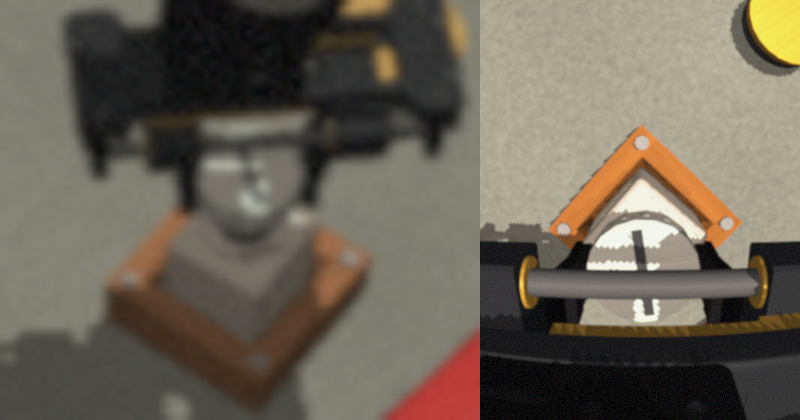

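The jar is still in the pocket, with the cap held above it. The load is about 1 N (cap only), and the rim is about 20 mm above the mouth.

```bash
python3 -c "
from h import *
print(order.hand_in())"
```

```text
the job is handed in; nothing more can be done
None
```

I handed the job in at about 16 s: the jar is home in the pocket, and the unscrewed cap is held level about 20 mm above its mouth; hand-in returned no verdict.

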